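# Free the seized lock of a tile jig and square up the tiles

### The arm

A 6-joint arm with a two-finger parallel gripper is mounted at the origin on the work surface. World frame = base frame: x ahead of the robot, y to its left, z up, the work surface at z = 0. Lengths are in mm, angles in rad, forces in N, time in s.
With the tool pointing down it reaches from about 425 to 950 mm from the base axis. Payload 3.5 kg.
Tool frame: the origin (TCP) lies between the finger pads, 19 mm behind the fingertips; this is the grasp point; z points along the fingers, y is the line along which they close (so a half turn about z gives the same grasp; the last joint's range is limited). The gripper opens to 85 mm and grips with 20 to 120 N. Pads are 22 mm wide; open, the fingers measure 114 mm over their backs; the gripper's body (76 mm by 85 mm) begins 54 mm behind the grasp point. The pads swing forward as they close: fully open they stand 13 mm farther back than shut.
Start: joints at [1.126, 0.286, 1.577, -0, 1.279, -0.15], TCP at [196.084, 645.877, 250.025] pointing down, gripper open.
Joint ranges: [-2.77, 2.77], [-0.9, 2.22], [0.21, 2.48], [-1.53, 4.67], [0.24, 2.81], [-2.84, 2.84]. Speed limits (rad/s): [2.79, 2.79, 3.14, 3.14, 3.14, 3.14].

### API

Orientations are given as a unit quaternion [x, y, z, w].
In Python, from bench import arm gives the robot as it stands. Calls block until the motion is done:
- arm.move_ptp(position, orientation): joint-space move of the TCP to a pose.
- arm.move_straight(position, rot=None, rate=150, guard=None): straight line of the TCP; rot=None keeps the orientation; rate is the mean speed in mm/s. With guard (N) it stops when the force on the tool has changed by that much, and returns True; else False.
- arm.goto_joints(angles): joint-space move.
- arm.grip(opening): finger opening in mm; the grip force is fixed at half the most; returns when the fingers have stopped.
- arm.dwell(seconds).
- arm.inverse_kinematics(position, orientation): joint angles nearest the present ones, or None.
- arm.state(): the state.
- arm.capture(name): name is "side" or "top"; returns a dict with "frame" (420x560x3 uint8, red, green, blue), "depth" (420x560 float32, mm along the optical axis (not along the pixel's ray), 0 where there is no reading), "K" (3x3 intrinsics, pixels), "R" (3x3) and "t" (3): a world point X has camera coordinates R X + t. Camera axes: x right, y down, z forward; pixel columns grow to the right and rows downward; lengths in mm; the calibration is good to about 2 mm. A picture is of the moment at which its call begins.
A pose or a line that the arm cannot do raises arm.PlanningError and nothing moves.
- arm.finish_job(): hands the job in; it is judged then, once.
Trained networks look in a picture, given as the dict that the camera call returned (one of the last four; its "shot" number tells which), for a name from the list of things; names that differ only in an ending like _2 or _b are one class to them, and where a whole thing is asked for, a point or a joint stands for the part that bears it (a point fixed in the world has none). Each returns a list of dicts, best first, with "confidence" (0 to 1); they miss things now and then, are a little off and sometimes report something else, mostly with a low value. They report only what shows in the picture. A call takes as long as a camera call.
- arm.recognise(target, picture): "point" ([x, y, z] in mm, in world coordinates, good to about 4 mm: the middle of the surface that is visible of it).
The state is a dict: "t": time; "joint_pos": joint angles; "joint_vel": joint speeds; "joint_efforts": joint torques, N m; "eef_pos": TCP position; "tcp_rot": TCP orientation; "force": force on the tool from outside, world axes, zero at the start; "ft_torque": the same for the moment, N m; "opening": finger opening in mm; "grasp_force": force on a finger pad.
Only numpy, scipy, OpenCV 4.12 (cv2) and the standard library are available. Lean on these libraries where they do the work, as an engineer would, in place of code of your own. Each camera call takes 0.05 s, during which the arm holds its last target. There are 200 camera calls.

### The job

The locking knob on the tile jig has seized. Break it loose with a short firm counter-clockwise twist and turn it on round to its stop, about a quarter turn; then push the sliding plate towards the backstop until the four leaning stone tiles stand upright, packed tight against the backstop. Leave the knob unlocked and do not disturb the other things on the bench.

Things in the scene. Friction and masses are not known exactly. Their poses are not given: they have to be found in the camera images.
- jig: The tile jig: a flat aluminium bed fixed to the bench, its top 10 mm above the bench, from -55 to +155 mm along its x and -125 to +110 mm along its y. Origin at bench level, z up. Tiles, sliding plate and backstop are centred on its x = 0 and the plate slides along +y. The knob stands beside them at x = +115, y = -50 mm. The bed behind the plate (-y side) is clear.
- backstop (a point): Foot of the inner face of the backstop, a fixed upright aluminium plate at the jig's +y end (jig y = +85 mm), 90 mm wide, 12 mm thick, its top 90 mm above the bench.
- fence (a joint): Travel of the sliding plate along the jig's +y towards the backstop, m: 0 at the start, end 0.045, about 0.037 when the four upright tiles are packed tight. A pin holds it until the knob has turned about 1.0 rad; then it slides with about 2 N of friction (up to 9 N with tiles sliding) and stays where it is left.
- push_point (a point): Middle of the sliding plate's back (-y) face, 60 mm above the bench, moving with the plate; axes as the jig's. Push here towards +y with closed fingers (TCP at this height is fine). The plate is upright aluminium, 80 mm wide, 10 mm thick, its top 95 mm above the bench; at the start this face is at jig y = +1.6 mm.
- knob (a joint): Angle of the locking knob, rad: 0 at the start (locked), grows counter-clockwise seen from above, stop at 1.5. It is seized: it takes about 0.35 N m to start it, falling off over the first 0.2 rad, then snaps loose, turns freely (about 0.03 N m) and stays where it is left. Turning it lifts a hidden pin that locks the sliding plate.
- knob_grip (a point): On the knob's vertical axis, 82 mm above the bench: where to put the TCP. The grip is an upright black bar 56 mm long, 14 mm thick, from 59 to 93 mm above the bench, on a 52 mm round skirt and a grey housing. Axes turn with the knob: y along the bar, so fingers close along x. At knob 0 the bar is parallel to the jig's y.
- tile1: Tile 1 of 4 counted from the sliding plate: plain stone, 75 mm wide (x), 9 mm thick (y), 75 mm tall (z), about 0.13 kg. Origin at the middle of its underside edge face; z runs up the tile. At the start it leans about 20 degrees towards the sliding plate (-y of the jig).
- tile2: Tile 2 of 4 counted from the sliding plate: plain stone, 75 mm wide (x), 9 mm thick (y), 75 mm tall (z), about 0.13 kg. Origin at the middle of its underside edge face; z runs up the tile. At the start it leans about 20 degrees towards the sliding plate (-y of the jig).
- tile3: Tile 3 of 4 counted from the sliding plate: plain stone, 75 mm wide (x), 9 mm thick (y), 75 mm tall (z), about 0.13 kg. Origin at the middle of its underside edge face; z runs up the tile. At the start it leans about 20 degrees towards the sliding plate (-y of the jig).
- tile4: Tile 4 of 4 counted from the sliding plate: plain stone, 75 mm wide (x), 9 mm thick (y), 75 mm tall (z), about 0.13 kg. Origin at the middle of its underside edge face; z runs up the tile. At the start it leans about 20 degrees towards the sliding plate (-y of the jig).
- puck: Bystander: small black rubber hand-polishing puck, 34 mm across, 22 mm high, standing on the jig's bed. Origin at its underside.
- cup: Bystander: small white plastic cup, 52 mm across, 60 mm high. Origin at its underside.
- disc: Bystander: dark backing pad, 90 mm across, 18 mm high, lying flat. Origin at its underside.
- offcut: Bystander: stone offcut, 110 x 70 x 20 mm. Origin at its underside.
- scraper: Bystander: spatula-shaped scraper lying flat, handle to its -x.
- mallet: Bystander: hammer lying flat, handle to its -x.
- spray: Bystander: grey plastic bottle, 60 mm across, 170 mm high. Origin at its underside.

How it is judged (in metres and radians):
On the way:
1. the knob is broken loose and turned counter-clockwise to beyond 1.2 rad (value of joint knob above 1.2 rad), for 0.1 s.
At the end, for the whole second after the job is handed in: The knob is still turned beyond 1.2 rad, the sliding plate has travelled more than 33.5 mm, all four tiles stand on the jig's bed within 0.09 rad (5 degrees) of upright and within 5.5 mm of their tightly packed places against the backstop, and all is at rest (value of joint knob above 1.2 rad and value of joint fence above 0.0335 m and velocity of joint fence below 0.01 m/s and angle between each of tile1, tile2, tile3, tile4's own z axis and vertical below 0.09 rad and y of tile1 in the frame of jig above 0.048 m and height (world z) of each of tile1, tile2, tile3, tile4 below 0.014 m and linear speed of each of tile1, tile2, tile3, tile4 below 0.02 m/s and y of tile2 in the frame of jig above 0.057 m and y of tile3 in the frame of jig above 0.066 m and y of tile4 in the frame of jig above 0.075 m); the robot touches nothing.
It fails at once if a bystander (puck, cup, disc, offcut, scraper, mallet or spray) is moved more than 30 mm (distance of any of puck, cup, disc, offcut, scraper, mallet, spray from where it was at the start of the episode above 0.03 m).
It also fails if it takes over 43 s, if anything falls off the work surface, if the arm or the gripper's body presses on something with over 40 N, if the wrist force passes 120 N, or if a joint passes its speed limit or range.

## Working session

There is one attempt and no reset: what is moved stays moved. The work goes in short steps, each a Python script; the robot and the scene stay as the last script left them, time stands still between calls to the robot, and variables do not carry over. Pictures are saved under pics/ and viewed, at most 10 in all, crops included, and the job is handed in when it is done.

```bash
ls; mkdir -p pics
python3 - <<'E'
from bench import arm
import cv2,numpy as np
s=arm.state();print(s['t'],s['tcp_rot'],s['eef_pos'])
for n in('top','side'):
    p=arm.capture(n);cv2.imwrite(f'pics/{n}0.png',p['frame'][:,:,::-1]);np.savez(f'{n}0.npz',**{k:p[k] for k in('frame','depth','K','R','t')})
    print(n,(-p['R'].T@p['t']).round())
    for k in('jig','knob_grip','push_point','tile1','puck','spray','cup','offcut'):
        print(k,[(np.round(d['point']).tolist(),round(d['confidence'],2)) for d in arm.recognise(k,p)[:2]])
print(arm.state()['t'])
E
```

```text
pics
0.0 [ 1.46875843e-01  9.89154249e-01 -1.11292975e-03 -3.45371336e-04] [195.82984242 645.34205143 248.63409788]
top [ 374.  -51. 1212.]
jig [([500.0, 81.0, 14.0], 0.97)]
knob_grip [([545.0, 34.0, 59.0], 0.8)]
push_point [([482.0, 104.0, 31.0], 0.88)]
tile1 [([464.0, 127.0, 82.0], 0.62), ([465.0, 136.0, 80.0], 0.48)]
puck [([584.0, 156.0, 32.0], 0.41), ([464.0, 137.0, 78.0], 0.34)]
spray [([568.0, 356.0, 111.0], 0.93)]
cup [([667.0, 124.0, 30.0], 0.77), ([437.0, 372.0, 18.0], 0.72)]
offcut [([438.0, 371.0, 17.0], 0.92)]
side [236. 918. 724.]
jig [([490.0, 127.0, 13.0], 0.66)]
knob_grip [([433.0, 388.0, 19.0], 0.68), ([545.0, 38.0, 65.0], 0.61)]
push_point [([462.0, 113.0, 47.0], 0.72)]
tile1 [([459.0, 159.0, 77.0], 0.83), ([440.0, 154.0, 84.0], 0.62)]
puck [([585.0, 166.0, 30.0], 0.7)]
spray [([557.0, 386.0, 92.0], 0.75)]
cup [([654.0, 135.0, 38.0], 0.71)]
offcut [([435.0, 390.0, 18.0], 0.6)]
0.9
```

View pics/top0.png

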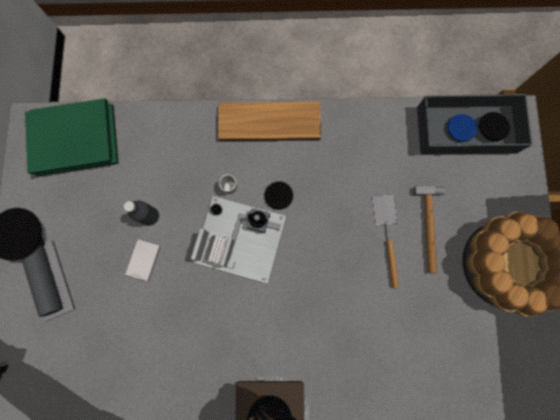

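View pics/side0.png

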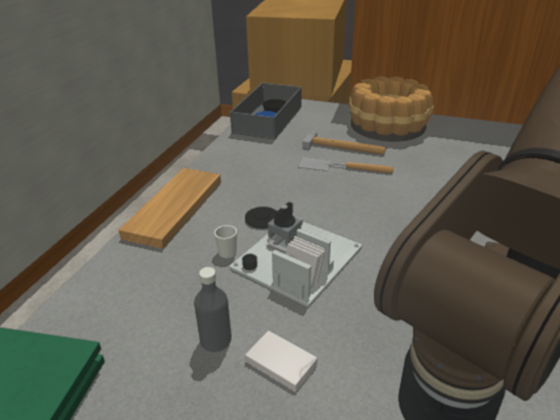

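The top view shows the jig at about (240,240) with its +y to image left: backstop near (200,247), knob near (257,218), puck (216,210), cup (228,184), disc (278,195). Next I fit the bed's outline and check it against the tall parts.

```bash
cat > fit.py <<'E'
import cv2,numpy as np
from scipy.optimize import minimize
d=np.load('top0.npz');K,R,t=d['K'],d['R'],d['t'];Z=d['depth'];f=d['frame']
v,u=np.mgrid[:420,:560]
ray=np.linalg.inv(K)@np.stack([u,v,np.ones_like(u)]).reshape(3,-1).astype(float)
P=(R.T@(ray*Z.reshape(-1)-t[:,None])).T.reshape(420,560,3)
roi=np.zeros((420,560),bool);roi[190:290,182:295]=1
ok=roi&(Z>0)
b=f.astype(int).min(2)
print('bench z',np.median(P[roi&(b<100)][:,2]),'bright z',np.median(P[roi&(b>140)][:,2]),np.median(b[190:290,182:295]))
# bed colour mask projected on z=10
m=(ok&(b>125)&(abs(P[...,2]-10)<12)).astype(np.uint8)
n,l,st,_=cv2.connectedComponentsWithStats(m);i=1+st[1:,4].argmax();m=l==i
c=R.T@-t;r=(R.T@ray).T.reshape(420,560,3)
Q=c+r*((10-c[2])/r[...,2])[...,None]
rect=cv2.minAreaRect(Q[m][:,:2].astype(np.float32));print(rect);print(cv2.boxPoints(rect).round(1))
np.savez('cloud.npz',P=P,Q=Q)
cv2.imwrite('pics/mask.png',np.hstack([cv2.resize(x[185:295,178:300],None,fx=3,fy=3,interpolation=0) for x in (f[:,:,::-1].copy(),cv2.merge([(m*255).astype(np.uint8)]*3))]))
for lo,hi in((80,97),(70,80)):
    k=ok&(P[...,2]>lo)&(P[...,2]<hi);n,l,st,ce=cv2.connectedComponentsWithStats(k.astype(np.uint8))
    for j in range(1,n):
        if st[j,4]>8:
            q=P[l==j];print(lo,st[j],q.mean(0).round(1),cv2.minAreaRect(q[:,:2].astype(np.float32)))
E
python3 fit.py
```

```text
bench z 17.234597173160694 bright z 9.57896857075983 116.0
((490.12213134765625, 55.183502197265625), (159.86700439453125, 213.23519897460938), 74.2293701171875)
[[365.8   7.2]
 [571.  -50.7]
 [614.5 103.1]
 [409.2 161.1]]
80 [248 213  19  10 101] [550.7  32.9  91.4] ((551.4530639648438, 33.175804138183594), (54.61431884765625, 14.657430648803711), 74.04340362548828)
80 [192 228  13  32 156] [478.9 199.   88.2] ((479.1570739746094, 199.77297973632812), (12.857329368591309, 89.7918701171875), 73.8694076538086)
80 [209 235  24  31 339] [460.7 134.6  85.8] ((461.4540100097656, 136.77276611328125), (48.32270431518555, 79.64816284179688), 74.15577697753906)
70 [212 236  12  15  45] [482.4 146.3  77.7] ((482.1619873046875, 148.54734802246094), (23.99188232421875, 44.980743408203125), 66.51512908935547)
70 [219 247   7   6  14] [463.8 133.1  78.5] ((463.5944519042969, 132.94529724121094), (7.108665466308594, 19.208885192871094), 50.41976547241211)
70 [209 253  15   9  36] [439.4 144.9  78.7] ((437.8478698730469, 147.31422424316406), (20.505842208862305, 40.17721939086914), 12.119688987731934)
```

View pics/mask.png

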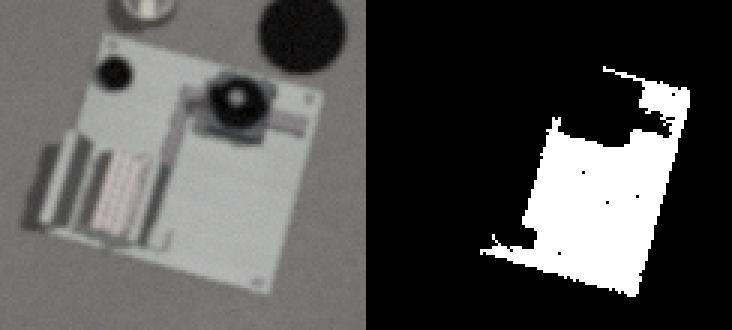

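The fit is consistent. The bar measures 54.6 x 14.7 mm at 74°, and the backstop puts the jig origin at (454.3, 112.3) with yaw -15.9°. Both the predicted knob position and the bed corner match within 1.5 mm. Next I grasp the knob.

```bash
cat > h.py <<'E'
from bench import arm
import numpy as np
from scipy.spatial.transform import Rotation as Ro
YAW=np.deg2rad(-15.9);O=np.array([454.3,112.3,0.])
ex=np.array([np.cos(YAW),np.sin(YAW),0]);ey=np.array([-ex[1],ex[0],0])
J=lambda x,y,z:O+x*ex+y*ey+[0,0,z]
def down(a): # tool down, fingers close along world angle a
    y=np.array([np.cos(a),np.sin(a),0]);z=np.array([0,0,-1.])
    return Ro.from_matrix(np.c_[np.cross(y,z),y,z]).as_quat()
KN=np.array([551.4,33.0,0])
def rep(m=''):
    s=arm.state();print(m,'t%.2f'%s['t'],np.round(s['eef_pos'],1),'F',np.round(s['force'],1),'M',np.round(s['ft_torque'],2),'op %.1f gf %.1f'%(s['opening'],s['grasp_force']),'q',np.round(s['joint_pos'],2),flush=True)
E
python3 - <<'E'
from h import *
best=None
for k in(-1,0,1):
    qs=[arm.inverse_kinematics(KN+[0,0,z],down(YAW+k*np.pi+th)) for z in(82,300) for th in(0,.75,1.5)]
    j=[None if q is None else round(q[5],2) for q in qs];print(k,j)
    if None not in j:
        m=max(map(abs,j))
        if best is None or m<best[0]: best=(m,k)
print(best);a=YAW+best[1]*np.pi
arm.move_ptp(KN+[0,0,300],down(a));arm.grip(45)
arm.move_straight(KN+[0,0,120],rate=250)
rep('above')
print(arm.move_straight(KN+[0,0,82],rate=80,guard=8));rep('at')
arm.grip(0);rep('gripped')
E
```

```text
-1 [None, np.float64(2.55), np.float64(1.8), None, np.float64(2.55), np.float64(1.8)]
0 [np.float64(0.15), np.float64(-0.6), np.float64(-1.35), np.float64(0.15), np.float64(-0.6), np.float64(-1.35)]
1 [None, np.float64(2.55), np.float64(1.8), None, np.float64(2.55), np.float64(1.8)]
(np.float64(1.35), 0)
above t4.76 [552.5  32.9 121.4] F [ 0.4 -0.7  0.3] M [-0.04 -0.02 -0.02] op 45.0 gf 0.0 q [-0.12  0.16  1.98 -0.    1.    0.15]
False
at t5.38 [551.2  33.   81.5] F [-0.2 -1.1  0.3] M [ 0.02 -0.    0.04] op 44.8 gf 0.0 q [-0.12  0.22  1.99 -0.    0.93  0.15]
gripped t5.77 [551.4  33.1  82.7] F [-3.   0.1  4.6] M [ 0.1   0.44 -0.  ] op 13.0 gf 59.8 q [-0.12  0.22  1.99 -0.    0.93  0.15]
```

```bash
python3 - <<'E'
from h import *
import cv2
p=KN+[0,0,82]
for th in(.15,.35,.7,1.1,1.46):
    arm.move_straight(p,down(YAW+th));rep(th)
arm.dwell(.2)
arm.grip(45);rep('open')
arm.move_straight(KN+[0,0,125],rate=200)
arm.move_straight(KN+[0,0,300],rate=300)
arm.move_ptp(J(0,-60,260),down(YAW))
f=arm.capture('top');cv2.imwrite('pics/top1.png',cv2.resize(f['frame'][185:295,178:300,::-1],None,fx=4,fy=4))
np.savez('top0.npz',**{k:f[k] for k in('frame','depth','K','R','t')});rep()
E
python3 fit.py|grep ^80
```

```text
0.15 t6.07 [551.3  33.1  82.8] F [-1.7  1.   2.4] M [ 0.1   0.48 -0.23] op 13.0 gf 59.5 q [-0.12  0.22  1.99  0.    0.93  0.01]
0.35 t6.42 [551.2  33.2  82.7] F [-3.6  0.8  6.5] M [0.13 0.66 0.05] op 13.1 gf 60.1 q [-0.12  0.22  1.99 -0.    0.93 -0.2 ]
0.7 t6.92 [550.9  33.1  82.8] F [-5.8  0.1  7.1] M [ 0.11  0.8  -0.01] op 13.4 gf 60.2 q [-0.12  0.22  1.99 -0.    0.93 -0.55]
1.1 t7.47 [550.6  32.9  82.7] F [-5.9 -1.3  8.4] M [-0.01  0.92  0.02] op 13.1 gf 60.3 q [-0.12  0.22  1.99 -0.    0.93 -0.95]
1.46 t7.97 [550.4  32.7  82.7] F [-6.7 -1.4  8.3] M [-0.09  1.03  0.05] op 13.3 gf 60.4 q [-0.12  0.22  1.99 -0.    0.93 -1.31]
open t8.58 [551.5  33.   81.8] F [-0.2 -0.5  0.1] M [-0.   -0.01  0.  ] op 45.1 gf 0.0 q [-0.12  0.22  1.99  0.    0.93 -1.31]
 t11.06 [437.9  54.5 259.4] F [0.3 0.3 0.7] M [-0.03  0.05 -0.01] op 45.0 gf 0.0 q [-0.11 -0.26  2.11 -0.    1.29  0.17]
80 [252 208  11  17  92] [553.6  31.8  91.6] ((553.2537841796875, 32.196495056152344), (14.618463516235352, 50.81879806518555), 68.59941101074219)
```

View pics/top1.png

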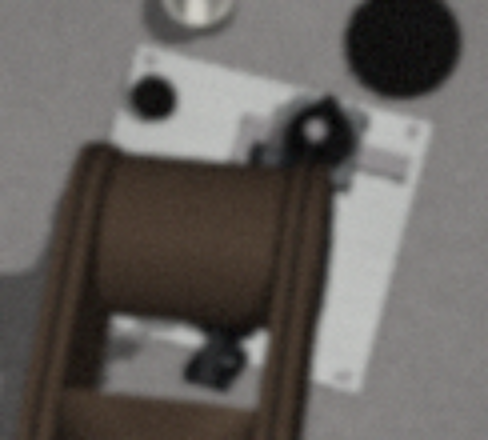

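The bar now lies at 158.6° against 74.1° before, so the knob has turned about 1.47 rad. The picture shows it near (315,130) and unlocked, with the puck and disc where they were. Next I push the plate.

Run:
```python
from h import *
import cv2
arm.grip(0)
arm.move_straight(J(0,-35,260),down(YAW),rate=200)
arm.move_straight(J(0,-35,60),rate=200);rep('down')
j=lambda:round(float((np.array(arm.state()['eef_pos'])-O)@ey),1)
h=arm.move_straight(J(0,5,60),rate=50,guard=30);print(h,j());rep('mid')
h=arm.move_straight(J(0,34,60),rate=25,guard=25);print(h,j());rep('end')
arm.dwell(.3);rep();print(j())
f=arm.capture('side');cv2.imwrite('pics/side2.png',cv2.resize(f['frame'][190:320,220:380,::-1],None,fx=4,fy=4))
```

```text
down t12.98 [445.6  78.5  61. ] F [-0.2  0.7  0.5] M [ 0.01  0.01 -0.01] op -0.2 gf 0.0 q [-0.05  0.05  2.24 -0.    0.85  0.23]
False 5.2
mid t13.93 [455.5 117.3  59.8] F [ 0.2  0.2 -0.2] M [-0.02 -0.04 -0.  ] op -0.2 gf 0.0 q [0.04 0.09 2.19 0.   0.86 0.31]
True 24.4
end t14.79 [460.6 135.9  59.6] F [ 0.1 -0.5  0.3] M [-0.13 -0.   -0.01] op 0.4 gf 0.0 q [ 0.08  0.12  2.17 -0.01  0.86  0.36]
 t15.09 [459.7 135.7  59. ] F [-0.1 -0.6 -1. ] M [-0.01 -0.04 -0.01] op 0.3 gf 0.0 q [ 0.08  0.12  2.17 -0.01  0.86  0.36]
24.0
```

View pics/side2.png

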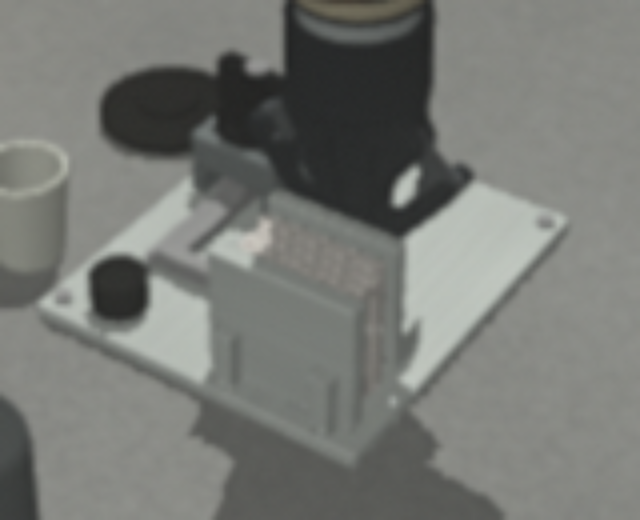

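The picture shows the tiles upright between plate and backstop, with the plate's top edge at about (335,225) and the backstop at about (285,290). I'll press once more to confirm they're tight, then retreat and measure.

```bash
python3 - <<'E'
from h import *
import cv2
j=lambda:round(float((np.array(arm.state()['eef_pos'])-O)@ey),1)
h=arm.move_straight(J(0,34,60),rate=15,guard=25);print(h,j());rep('again')
arm.move_straight(J(0,-35,60),rate=120)
arm.move_straight(J(0,-35,300),rate=250)
q=list(arm.state()['joint_pos']);q[0]-=1.2;arm.goto_joints(q)
f=arm.capture('top');np.savez('top0.npz',**{k:f[k] for k in('frame','depth','K','R','t')});rep()
a=cv2.resize(f['frame'][205:275,185:275,::-1],None,fx=4,fy=4)
g=arm.capture('side');b=cv2.resize(g['frame'][220:310,250:350,::-1],(400,280))
cv2.imwrite('pics/fin.png',np.hstack([a,b]))
E
python3 fit.py|grep -E '^(80|70)'
python3 - <<'E'
import numpy as np
from h import O,ex,ey
P=np.load('cloud.npz')['P'].reshape(-1,3)
x,y=(P-O)@ex,(P-O)@ey
for lo in range(20,104,4):
    k=(abs(x)<30)&(y>=lo)&(y<lo+4)&(P[:,2]<110)
    print(lo,np.round(np.percentile(P[k,2],[10,50,90])) if k.any() else '')
E
```

```text
True 24.0
again t15.57 [459.5 135.8  58.8] F [-1.2 -1.4  0.4] M [-0.18  0.01 -0.08] op 0.2 gf 0.0 q [ 0.08  0.12  2.16 -0.02  0.87  0.37]
 t19.22 [ 235.  -384.7  298.1] F [ 0.5 -0.4 -0.2] M [-0.02 -0.02  0.01] op 0.4 gf 0.0 q [-1.24 -0.25  2.04 -0.02  1.38  0.23]
80 [252 208  11  20 102] [550.4  32.9  91.2] ((551.7631225585938, 33.03041076660156), (14.058080673217773, 55.43379592895508), 67.95289611816406)
80 [192 228  28  34 583] [473.4 178.   86.8] ((472.8861999511719, 178.01971435546875), (59.288883209228516, 89.94513702392578), 73.67108154296875)
20 [ 7. 11. 22.]
24 [ 6. 10. 30.]
28 [ 7. 10. 30.]
32 [ 6. 10. 30.]
36 [10. 51. 86.]
40 [52. 93. 97.]
44 [91. 93. 95.]
48 [84. 92. 94.]
52 [83. 84. 86.]
56 [80. 84. 86.]
60 [82. 84. 86.]
64 [82. 84. 86.]
68 [81. 84. 88.]
72 [82. 84. 87.]
76 [82. 84. 86.]
80 [82. 84. 86.]
84 [82. 87. 92.]
88 [85. 89. 91.]
92 [87. 89. 91.]
96 [86. 87. 88.]
100
```

View pics/fin.png

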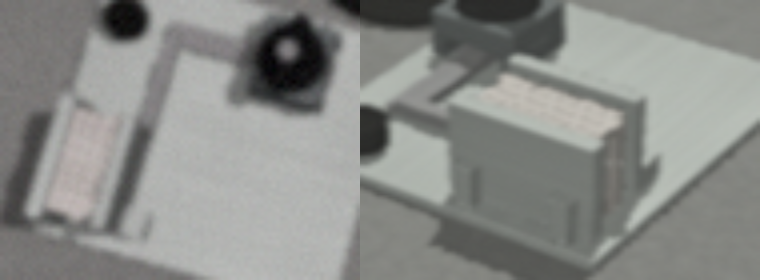

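The picture shows the tiles flat-topped between plate and backstop. The stack is 59.3 mm deep (58 mm when tight), the tile tops are level at about 84 mm, and the knob is at about 1.46 rad. I'm handing it in.

```bash
python3 -c "
from bench import arm
print(arm.finish_job())"
```

```text
the job is handed in; nothing more can be done
None
```

The job is handed in at about 19 s of the 43 s allowed, verdict not shown: the knob was left unlocked at about 1.46 rad, and the four tiles measure upright and packed tight against the backstop; nothing else was touched as far as the pictures show.

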